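# Rebalance a loaded centrifuge rotor

## Robot

A 6-joint arm with a two-finger parallel gripper is mounted at the origin on a cart in front of the work surface, level with it; the furniture and walls round the work are solid. World frame = base frame: x ahead of the robot, y to its left, z up, the work surface at z = 0. Lengths are in m, angles in rad, forces in N, time in s.
With the tool pointing down it reaches from about 0.325 to 0.775 m from the base axis. Payload 5.5 kg.
Tool frame: the origin (TCP) lies midway between the tips of the shut fingers; the grasp point (between the pads) lies robot.tcp_to_grasp behind it (robot.tcp_to_grasp is the distance from the TCP to the grasp point, in m); z points along the fingers, y is the line along which they close (so a half turn about z gives the same grasp; the last joint's range is limited). The gripper opens to 88 mm and grips with 3 to 60 N. Pads are 20 mm wide; open, the fingers measure 115 mm over their backs; the gripper's body (75 mm by 178 mm) begins 61 mm behind the grasp point.
Start: joints at [-1.366, 0.091, 1.231, -0, 1.82, -0.057], TCP at [0.155, -0.58, 0.223] pointing down, gripper open.
Joint ranges: [-2.87, 2.87], [-0.86, 2.18], [0.17, 2.46], [-1.51, 4.65], [0.06, 2.69], [-2.65, 2.65]. Speed limits (rad/s): [2.57, 2.57, 3.01, 3.14, 3.14, 3.14].

## Interface

Orientations are given as a unit quaternion [w, x, y, z].
In Python, from plant import robot gives the robot as it stands. The module is installed in compiled form; this text tells all that it offers.
- The arm moves only by the shell command python3 -m creep 'ROWS' [FORCE]. ROWS is JSON, a list of rows, each a list of 7 numbers: the shift along the tool's x, y, z in mm, then the turn, a rotation vector about the tool's x, y, z in rad, then the opening, from -1 (shut) to 1 (fully open), so that 0 is half open. A call has 1 to 10 rows; each row is the pose to reach, as a shift and turn from the pose commanded when the call began, along the tool's axes at that moment; what a row does not reach only later rows make up. A row lasts 1/10 s, in which the tool goes at most 50 mm and 8.59 degrees, less where a joint would pass 70% of its speed; a pose out of reach is approached as far as the arm can. A call with a gripper value outside its range is refused whole. The fingers move at their own pace and stop on an object; FORCE is the grip in N (left out, the last holds). Time passes only in rows, so rows that repeat a pose let the fingers close. It gives the time, the measured TCP pose, the force, the opening and the grip force at its end, in the units of the state.
- robot.get_obs(): the state, without advancing time (a new reading comes with each control period).
- robot.get_image(name): name is "scene" or "top" or "wrist"; returns the picture (420x560x3 uint8, red, green, blue); there is no depth.
- robot.calibration(name): a dict with "K" (3x3 intrinsics, pixels), "R" (3x3) and "t" (3): a world point X has camera coordinates R X + t; the wrist camera has in their place "tool_from_camera" (4x4, takes a point from camera to tool coordinates, whose origin is the TCP and whose axes are the flange's). Camera axes: x right, y down, z forward; pixel columns grow to the right and rows downward; lengths in m; the calibration is good to about 2 mm. A picture is of the moment at which its call begins: read the wrist's pose just before it. calibration takes no time and is no camera call.
- robot.hand_in(): hands the job in; it is judged then, once.
Trained networks look in the newest picture that a camera, given by its name, has taken for a name from the list of things; names that differ only in an ending like _2 or _b are one class to them, and where a whole thing is asked for, a point or a joint stands for the part that bears it (a point fixed in the world has none). Each returns a list of dicts, best first, with "conf" (0 to 1); they miss things now and then, are a little off and sometimes report something else, mostly with a low value. They report only what shows in the picture. A call takes as long as a camera call. They do not tell look-alikes from the thing itself.
- robot.silhouettes(camera, thing): "mask" (420x560 bool, what is visible of it) and "position" ([column, row] in pixels, amid what is visible of it).
The state is a dict: "time_s": time; "joint_positions": joint angles; "joint_velocities": joint speeds; "joint_torque": joint torques, N m; "ee_pos": TCP position; "tcp_rot": TCP orientation; "contact_force": force on the tool from outside, world axes, zero at the start; "wrist_torque": the same for the moment, N m; "width": opening from 0.0 (shut) to 1.0 (fully open); "grip_force": force on a finger pad.
Only numpy, scipy, OpenCV 4.12 (cv2) and the standard library are available. Lean on these libraries where they do the work, as an engineer would, in place of code of your own. Each camera call takes 0.05 s, during which the arm holds its last target. There are 200 camera calls.

## Task

The centrifuge rotor on the bench holds three pairs of matching tubes, but it was loaded out of balance: rearrange the tubes so that each one stands directly across the rotor from its twin with the same cap, all six fully home in the rotor's pockets at the end. The white block's empty pockets are there to park a tube on the way; keep the tubes upright, and leave the stack of weighing dishes and the brown bottle where they are.

Things in the scene. Friction and masses are not known exactly. Their poses are not given: they have to be found in the camera images.
- rotor: dark metal drum, 188 mm across, fixed. Origin on its axis at bench level. Deck 66 mm above the bench; six pockets 65 mm from the axis at 0, 60 .. 300 degrees from its x axis (facing ones 130 mm apart): bore 33 mm, mouth countersunk to 44 mm, 46 mm deep, flat floor; a tube fully home has its origin 20 mm above the bench. Silvery hub in the middle, 40 mm across, 11 mm high
- tube_block: white block, 64 mm (its x) by 190 mm (its y), 54 mm high, fixed. Origin under its centre at bench level. Three pockets, empty at the start, at y = -60, 0 and +60 mm, shaped like the rotor's (33 mm bore, 44 mm mouth, 46 mm deep); a tube fully home has its origin 8 mm above the bench
- tube_flat_1: one of the two flat-capped twins: loose 60 g tube, pale body 29 mm across, rounded bottom with a 9 mm flat (does not stand safely by itself). White; broad flat cap: 40 mm across, 74 to 90 mm above the origin; grip it there. Origin at the middle of its underside, z up the tube. Starts fully home in a pocket of the rotor
- tube_tall_1: one of the two tall-capped twins: loose 60 g tube, pale body 29 mm across, rounded bottom with a 9 mm flat (does not stand safely by itself). White; slim tall cap: 31 mm across, 74 to 110 mm above the origin, tapered over the top 12 mm; grip it at 78 to 98 mm. Origin at the middle of its underside, z up the tube. Starts fully home in a pocket of the rotor
- tube_tall_2: one of the two tall-capped twins: loose 60 g tube, pale body 29 mm across, rounded bottom with a 9 mm flat (does not stand safely by itself). White; slim tall cap: 31 mm across, 74 to 110 mm above the origin, tapered over the top 12 mm; grip it at 78 to 98 mm. Origin at the middle of its underside, z up the tube. Starts fully home in a pocket of the rotor
- tube_stem_1: one of the two stem-capped twins: loose 60 g tube, pale body 29 mm across, rounded bottom with a 9 mm flat (does not stand safely by itself). White; low flange 35 mm across, 74 to 82 mm above the origin, with a thin round stem on it, 18 mm across, 82 to 112 mm; grip the stem. Origin at the middle of its underside, z up the tube. Starts fully home in a pocket of the rotor
- tube_stem_2: one of the two stem-capped twins: loose 60 g tube, pale body 29 mm across, rounded bottom with a 9 mm flat (does not stand safely by itself). White; low flange 35 mm across, 74 to 82 mm above the origin, with a thin round stem on it, 18 mm across, 82 to 112 mm; grip the stem. Origin at the middle of its underside, z up the tube. Starts fully home in a pocket of the rotor
- tube_flat_2: one of the two flat-capped twins: loose 60 g tube, pale body 29 mm across, rounded bottom with a 9 mm flat (does not stand safely by itself). White; broad flat cap: 40 mm across, 74 to 90 mm above the origin; grip it there. Origin at the middle of its underside, z up the tube. Starts fully home in a pocket of the rotor
- weigh_boats: bystander: stack of small square white weighing dishes on the bench in front of the laptop, 63 mm square, 28 mm high; origin under its centre
- amber_bottle: bystander: brown glass bottle with black cap, 58 mm across, 118 mm tall, standing on the bench at the far left; origin under its centre
Not all that is in view belongs to the job. Leave any green look-alike of the tube_stem_2 alone.

How it is judged:
By the outcome, as a careful person would: the job done as asked, in the order asked, and still so for the second after the job is handed in, with the robot touching nothing.
It also fails if it takes over 109 s, if anything falls off the work surface, if the arm or the gripper's body presses on something with over 40 N, if the wrist force passes 120 N, or if a joint passes its speed limit or range.

## Working session

There is one attempt and no reset: what is moved stays moved. The work goes in short steps, Python scripts to look and compute and a shell command to move; the robot and the scene stay as the last step left them, time stands still between calls to the robot, and variables do not carry over. Pictures are saved under pics/ and viewed, at most 14 in all, crops included, and the job is handed in when it is done.

```bash
mkdir -p pics; cat > h.py <<'E'
import numpy as np,cv2
from plant import robot
def save(cam,fn):
    im=robot.get_image(cam); cv2.imwrite('pics/'+fn,im[:,:,::-1]); return im
def ray(cam,px,z):
    c=robot.calibration(cam);K,R,t=map(np.array,(c['K'],c['R'],c['t']))
    d=R.T@np.linalg.inv(K)@np.array([px[0],px[1],1.]); o=-R.T@t
    return o+d*(z-o[2])/d[2]
E
python3 - <<'E'
from h import *
save('top','top.png');save('scene','scene.png')
print(robot.get_obs(),robot.tcp_to_grasp)
for n in ['rotor','tube_block','tube_flat_1','tube_tall_1','tube_stem_1','weigh_boats','amber_bottle']:
    z={'rotor':.066,'tube_block':.054,'tube_flat_1':.11,'tube_tall_1':.13,'tube_stem_1':.132}.get(n,.03)
    for d in robot.silhouettes('top',n):
        if d['conf']>.2: print(n,round(d['conf'],2),np.round(d['position'],1),ray('top',d['position'],z).round(3))
E
```

```text
{'time_s': 0.1, 'joint_positions': array([-1.36572936e+00,  9.17849751e-02,  1.23173745e+00,  3.11080396e-05,
        1.81979930e+00, -5.67041916e-02]), 'joint_velocities': array([ 0.00079569, -0.00115029, -0.00169017,  0.00111646,  0.0009339 ,
        0.00049268]), 'joint_torque': array([ 3.33634038e-03, -4.47858882e+01, -4.07569170e+01,  7.01361895e-02,
        2.84036784e-02, -1.19110896e-04]), 'ee_pos': array([ 0.15522845, -0.57930509,  0.22163493]), 'tcp_rot': array([-8.63274988e-04,  9.91445835e-01,  1.30515936e-01, -4.90374602e-05]), 'contact_force': array([ 0.30760465, -1.02518009,  0.24505632]), 'wrist_torque': array([-0.02343309, -0.00901017, -0.00708594]), 'grip_force': 0.0, 'width': 1.0009153119974565} 0.0187
rotor 0.75 [348.5 223.7] [ 0.464 -0.34   0.066]
tube_block 0.97 [190.9 208.7] [0.516 0.299 0.054]
tube_flat_1 0.64 [346.7 240.4] [ 0.39  -0.323  0.11 ]
tube_flat_1 0.44 [332.9 224.3] [ 0.453 -0.27   0.11 ]
tube_tall_1 0.59 [360.7 238.1] [ 0.398 -0.373  0.13 ]
tube_tall_1 0.41 [356.5 209.9] [ 0.508 -0.36   0.13 ]
tube_stem_1 0.62 [348.2 183.9] [ 0.611 -0.329  0.132]
tube_stem_1 0.6 [427.4 230.8] [ 0.43  -0.63   0.132]
tube_stem_1 0.55 [395.5 236.2] [ 0.407 -0.506  0.132]
tube_stem_1 0.5 [367.3 220.8] [ 0.465 -0.4    0.132]
weigh_boats 0.67 [246.4 228.1] [0.444 0.072 0.03 ]
amber_bottle 0.5 [137.8 182.7] [0.628 0.533 0.03 ]
amber_bottle 0.44 [339.2 211.9] [ 0.519 -0.31   0.03 ]
```

View pics/top.png

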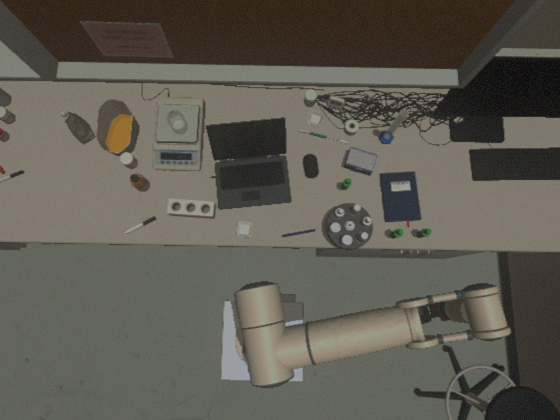

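View pics/scene.png

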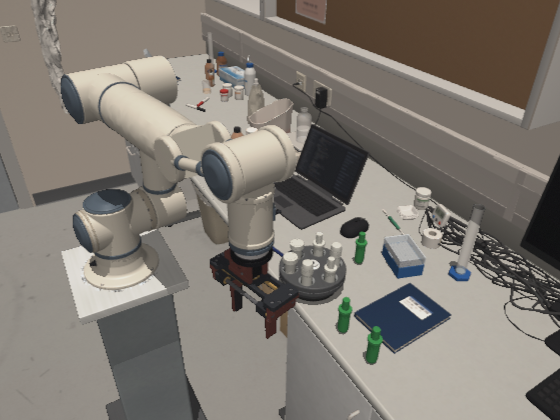

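The top view shows the rotor at about (348,226) with six white caps, the block at (191,208) and green decoys near (347,184), (396,234) and (426,232). The scene view confirms the rotor is full. I'll move over it and use the wrist camera.

```bash
python3 -m creep '[[330,-158,-100,0,0,0,1],[330,-158,-100,0,0,0,1],[330,-158,-100,0,0,0,1],[330,-158,-100,0,0,0,1],[330,-158,-100,0,0,0,1],[330,-158,-100,0,0,0,1],[330,-158,-100,0,0,0,1],[330,-158,-100,0,0,0,1],[330,-158,-100,0,0,0,1],[330,-158,-100,0,0,0,1]]' 20
cat >> h.py <<'E'
from scipy.spatial.transform import Rotation as Ro
def tool(o=None):
    o=o or robot.get_obs(); q=o['tcp_rot']; T=np.eye(4); T[:3,:3]=Ro.from_quat([*q[1:],q[0]]).as_matrix(); T[:3,3]=o['ee_pos']; return T
def wcam(): 
    return tool()@np.array(robot.calibration('wrist')['tool_from_camera'])
def wray(C,px,z):
    d=C[:3,:3]@np.linalg.inv(np.array(robot.calibration('wrist')['K']))@np.array([px[0],px[1],1.]); o=C[:3,3]
    return o+d*(z-o[2])/d[2]
def wproj(C,X):
    p=C[:3,:3].T@(np.array(X)-C[:3,3]); p=np.array(robot.calibration('wrist')['K'])@p; return p[:2]/p[2]
E
python3 - <<'E'
from h import *
C=wcam();np.save('C.npy',C); save('wrist','w1.png'); print(tool().round(3)); print(C.round(3))
for n in ['rotor','tube_flat_1','tube_tall_1','tube_stem_1']:
    z={'rotor':.066,'tube_block':.054,'tube_flat_1':.11,'tube_tall_1':.13,'tube_stem_1':.132}[n]
    for d in robot.silhouettes('wrist',n):
        if d['conf']>.2: print(n,round(d['conf'],2),np.round(d['position'],1),wray(C,d['position'],z).round(3))
E
```

```text
time_s: 1.45
ee_pos: [0.4333, -0.3414, 0.3226]
tcp_rot: [0.0, 0.991, 0.131, -0.0]
contact_force: [0.5, 0.5, 0.1]
width: 0.999
grip_force: 0.0
[[ 0.966  0.259 -0.001  0.433]
 [ 0.259 -0.966 -0.    -0.342]
 [-0.001 -0.    -1.     0.322]
 [ 0.     0.     0.     1.   ]]
[[ 0.26  -0.92  -0.294  0.514]
 [-0.965 -0.248 -0.08  -0.319]
 [ 0.001  0.305 -0.952  0.485]
 [ 0.     0.     0.     1.   ]]
rotor 0.58 [284.9 137.3] [ 0.469 -0.339  0.066]
tube_flat_1 0.71 [249.2 203.8] [ 0.398 -0.319  0.11 ]
tube_flat_1 0.6 [222.3 150.7] [ 0.445 -0.28   0.11 ]
tube_flat_1 0.26 [284.3 134.8] [ 0.476 -0.336  0.11 ]
tube_tall_1 0.73 [309.7 211.9] [ 0.411 -0.379  0.13 ]
tube_tall_1 0.58 [315.2  97.6] [ 0.518 -0.353  0.13 ]
tube_stem_1 0.76 [251.6  98.1] [ 0.502 -0.297  0.132]
tube_stem_1 0.74 [429.2 214.9] [ 0.44  -0.495  0.132]
tube_stem_1 0.73 [344.5 155.8] [ 0.474 -0.395  0.132]
tube_stem_1 0.68 [521.  234.5] [ 0.445 -0.593  0.132]
tube_stem_1 0.59 [317.5   2. ] [ 0.592 -0.332  0.132]
```

View pics/w1.png

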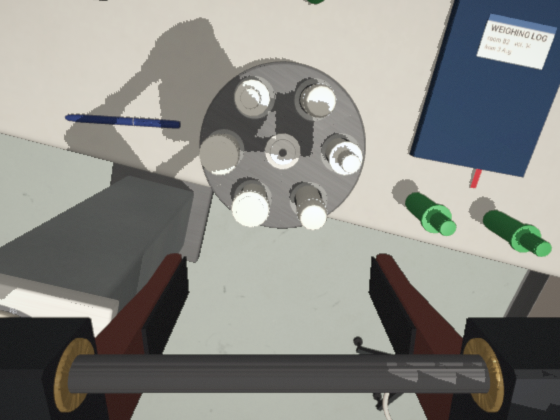

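The wrist view, clockwise in the image, shows stem (252,97), tall (319,99), stem (345,156), tall (311,208), flat (250,203) and flat (220,151). No tube faces its twin. Calling these P0..P5, a four-move cycle works: tall P3→block, stem P2→P3, flat P4→P2, tall→P4. Next I'll fit the rotor pose.

```bash
cat > fit.py <<'E'
from h import *
from scipy.optimize import least_squares
prof={'f':[(14.5,46,74),(20,74,90)],'t':[(14.5,46,74),(15.5,74,98),(11,98,110)],'s':[(14.5,46,74),(17.5,74,82),(9,82,112)]}
names={'f':'tube_flat_1','t':'tube_tall_1','s':'tube_stem_1'}
order='ststff'; 
a=np.linspace(0,2*np.pi,24)
def cen(kind,x,y,z0,P):
    m=np.zeros((420*4,560*4),np.uint8)
    for r,l,h in prof[kind]:
        pts=np.array([P((x+r*1e-3*np.cos(t),y+r*1e-3*np.sin(t),z0+z*1e-3)) for z in(l,h) for t in a])
        cv2.fillConvexPoly(m,cv2.convexHull((pts*4+2).astype(np.int32)),1)
    M=cv2.moments(m,True); return np.array([M['m10']/M['m00'],M['m01']/M['m00']])/4-.375
def det(cam):
    out={}
    for k,n in names.items():
        out[k]=[]
        for d in robot.silhouettes(cam,n):
            if d['conf']>.2:
                ys,xs=np.nonzero(d['mask']); out[k].append(np.array([xs.mean(),ys.mean()]))
    return out
def fit(P,D,x0,tol):
    # slots: world angle decreases clockwise in the image
    def slots(p): return [(p[0]+.065*np.cos(p[2]-i*np.pi/3),p[1]+.065*np.sin(p[2]-i*np.pi/3)) for i in range(6)]
    obs={}
    for i,(k,s) in enumerate(zip(order,slots(x0))):
        c=cen(k,*s,.02,P)
        if D[k]:
            b=min(D[k],key=lambda q:np.hypot(*(q-c)))
            if np.hypot(*(b-c))<tol: obs[i]=b
    f=lambda p:np.concatenate([cen(order[i],*slots(p)[i],.02,P)-b for i,b in obs.items()])
    r=least_squares(f,x0,diff_step=.01,loss='soft_l1'); return r,slots(r.x),obs
E
python3 - <<'E'
from fit import *
x0=[.469,-.339,np.arctan2(-.297+.339,.502-.469)]
C=wcam();robot.get_image('wrist'); D=det('wrist')
r,s,o=fit(lambda X:wproj(C,X),D,x0,25); print(r.x.round(4),np.abs(r.fun).round(1),list(o)); print(np.round(s,4))
c=robot.calibration('top');K,R,t=map(np.array,(c['K'],c['R'],c['t']))
def P(X): p=K@(R@np.array(X)+t); return p[:2]/p[2]
im=robot.get_image('top');r2,s2,o2=fit(P,det('top'),r.x,7); print(r2.x.round(4),np.abs(r2.fun).round(1),list(o2))
d=robot.silhouettes('top','tube_block')[0];print(cv2.minAreaRect(np.argwhere(d['mask'])[:,::-1].astype(np.float32)))
cs,_=cv2.findContours(d['mask'].astype(np.uint8),0,2);b=cv2.boxPoints(cv2.minAreaRect(cs[0]));print([ray('top',q,.054).round(3) for q in b])
print(tool().round(4))
E
```

```text
Traceback (most recent call last):
  File "fit.py", line 31, in fit
    r=least_squares(f,x0,diff_step=.01,loss='soft_l1'); return r,slots(r.x),obs
  File "fit.py", line 30, in <lambda>
    f=lambda p:np.concatenate([cen(order[i],*slots(p)[i],.02,P)-b for i,b in obs.items()])
                               ~~~^^^^^^^^^^^^^^^^^^^^^^^^^^^^^
  File "fit.py", line 10, in cen
    pts=np.array([P((x+r*1e-3*np.cos(t),y+r*1e-3*np.sin(t),z0+z*1e-3)) for z in(l,h) for t in a])
                  ~^^^^^^^^^^^^^^^^^^^^^^^^^^^^^^^^^^^^^^^^^^^^^^^^^^^
  File "h.py", line 18, in wproj
    p=C[:3,:3].T@(np.array(X)-C[:3,3]); p=np.array(robot.calibration('wrist')['K'])@p; return p[:2]/p[2]
                                                   ~~~~~~~~~~~~~~~~~^^^^^^^^^
ValueError: time passes only in moves, steps and waits
```

```bash
cat >> h.py <<'E'
CAL={n:robot.calibration(n) for n in('top','wrist')}
KW=np.array(CAL['wrist']['K'])
def wproj(C,X):
    p=KW@(C[:3,:3].T@(np.array(X)-C[:3,3])); return p[:2]/p[2]
E
cat > m.py <<'E'
from fit import *
x0=[.469,-.339,np.arctan2(-.297+.339,.502-.469)]
C=wcam();robot.get_image('wrist'); D=det('wrist')
r,s,o=fit(lambda X:wproj(C,X),D,x0,25); print(r.x.round(4),np.abs(r.fun).round(1),list(o)); print(np.round(s,4))
c=CAL['top'];K,R,t=map(np.array,(c['K'],c['R'],c['t']))
def P(X): p=K@(R@np.array(X)+t); return p[:2]/p[2]
im=robot.get_image('top');r2,s2,o2=fit(P,det('top'),r.x,7); print(r2.x.round(4),np.abs(r2.fun).round(1),list(o2))
d=robot.silhouettes('top','tube_block')[0]
cs,_=cv2.findContours(d['mask'].astype(np.uint8),0,2);b=cv2.boxPoints(cv2.minAreaRect(max(cs,key=len)));print([ray('top',q,.054).round(3) for q in b])
print(tool().round(4))
E
python3 m.py
```

```text
Traceback (most recent call last):
  File "m.py", line 4, in <module>
    r,s,o=fit(lambda X:wproj(C,X),D,x0,25); print(r.x.round(4),np.abs(r.fun).round(1),list(o)); print(np.round(s,4))
          ~~~^^^^^^^^^^^^^^^^^^^^^^^^^^^^^
  File "fit.py", line 31, in fit
    r=least_squares(f,x0,diff_step=.01,loss='soft_l1'); return r,slots(r.x),obs
  File "fit.py", line 30, in <lambda>
    f=lambda p:np.concatenate([cen(order[i],*slots(p)[i],.02,P)-b for i,b in obs.items()])
                               ~~~^^^^^^^^^^^^^^^^^^^^^^^^^^^^^
  File "fit.py", line 12, in cen
    M=cv2.moments(m,True); return np.array([M['m10']/M['m00'],M['m01']/M['m00']])/4-.375
                                            ~~~~~~~~^~~~~~~~~
ZeroDivisionError: float division by zero
```

```bash
sed -i "s/r=least_squares.*/print(list(obs),f(x0).round(1)); r=least_squares(f,x0,diff_step=.01,loss='soft_l1',x_scale=[.01,.01,.1],bounds=(np.array(x0)-[.03,.03,.4],np.array(x0)+[.03,.03,.4])); return r,slots(r.x),obs/" fit.py; python3 m.py
```

```text
[0, 1, 2, 3, 4, 5] [ -5.7  -9.8  -4.7 -21.4   5.2 -22.4  11.4 -17.1  10.5  -8.    2.7  -4.2]
[ 0.4545 -0.3396  0.7544] [0.3 0.3 0.3 0.8 1.  0.6 0.2 0.1 0.3 0.5 0.6 0.1] [0, 1, 2, 3, 4, 5]
[[ 0.5019 -0.2951]
 [ 0.5168 -0.3583]
 [ 0.4694 -0.4029]
 [ 0.4072 -0.3841]
 [ 0.3923 -0.3208]
 [ 0.4397 -0.2763]]
[0] [-1.   0.4]
[ 0.4555 -0.3429  0.7381] [0. 0.] [0]
[array([0.483, 0.393, 0.054]), array([0.561, 0.395, 0.054]), array([0.555, 0.196, 0.054]), array([0.478, 0.196, 0.054])]
[[ 0.9659  0.2589  0.      0.4332]
 [ 0.2589 -0.9659  0.     -0.3415]
 [ 0.      0.     -1.      0.3226]
 [ 0.      0.      0.      1.    ]]
```

```bash
cat >> h.py <<'E'
RC=np.array([.4545,-.3396]);TH=.7544
def slot(i): a=TH-i*np.pi/3; return RC+.065*np.array([np.cos(a),np.sin(a)]),a
def go(xy,z,yaw=None):
    "shift mm in tool axes and the two options of turn about tool z (rad)"
    T=tool(); d=T[:3,:3].T@(np.array([*xy,z])-T[:3,3])*1e3
    print('shift',d.round(1),'q6',robot.get_obs()['joint_positions'][5].round(2),'tcp',T[:3,3].round(4))
    if yaw is not None:
        cur=np.arctan2(T[1,1],T[0,1]); e=(cur-yaw+np.pi/2)%np.pi-np.pi/2
        print('turn z',round(e,3),'or',round(e-np.sign(e)*np.pi,3),'tilt',np.rad2deg(np.arccos(-T[2,2])).round(2))
E
python3 -c "
from h import *
go(slot(3)[0],.16,slot(3)[1]); print(robot.get_obs()['joint_positions'].round(2))"
```

```text
shift [-36.2  34.4 162.6] q6 0.58 tcp [ 0.4332 -0.3415  0.3226]
turn z 1.078 or -2.063 tilt 0.0
[-0.73  0.    1.14  0.    2.    0.58]
```

```bash
python3 -m creep '[[-36,34,100,0,0,1.078,0.4],[-36,34,100,0,0,1.078,0.4],[-36,34,100,0,0,1.078,0.4],[-36,34,100,0,0,1.078,0.4],[-36,34,100,0,0,1.078,0.4],[-36,34,100,0,0,1.078,0.4],[-36,34,100,0,0,1.078,0.4],[-36,34,100,0,0,1.078,0.4],[-36,34,100,0,0,1.078,0.4],[-36,34,100,0,0,1.078,0.4]]' 20
python3 - <<'E'
from fit import *
p,a=slot(3); go(p,.0893,a)
C=wcam();save('wrist','w2.png'); D=det('wrist')
P=lambda X:wproj(C,X)
for i,k in enumerate(order):
    q,_=slot(i); c=cen(k,*q,.02,P) if True else 0
    for b in D[k]:
        if np.hypot(*(b-c))<40: print(i,k,(b-c).round(1),c.round(0))
E
```

```text
time_s: 3.55
ee_pos: [0.4072, -0.3837, 0.2226]
tcp_rot: [-0.0, 0.918, -0.396, 0.0]
contact_force: [0.9, 0.2, -0.3]
width: 0.698
grip_force: 0.0
shift [  0.3   0.4 133.3] q6 1.57 tcp [ 0.4072 -0.3837  0.2226]
turn z 0.003 or -3.138 tilt 0.0
0 s [ 2.8 -1.3] [116. 200.]
1 t [2.2 0. ] [148. 129.]
2 s [1.4 0.1] [236. 129.]
3 t [ 0.8 -0.1] [279. 202.]
4 f [ 0.8 -2. ] [240. 265.]
5 f [ 1.7 -2.1] [163. 264.]
```

View pics/w2.png

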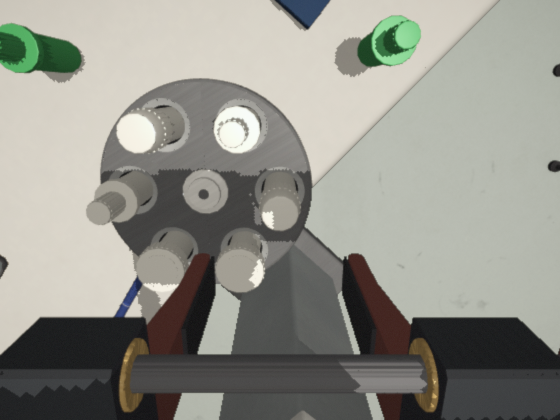

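The wrist view shows tall P3 at (280,205), centred between the fingers, and the model agrees with it to about 1 px. Descend and grip.

```bash
python3 -m creep '[[0,0,40,0,0,0,0.4],[0,0,80,0,0,0,0.4],[0,0,115,0,0,0,0.4],[0,0,133,0,0,0,0.4],[0,0,133,0,0,0,0.4],[0,0,133,0,0,0,-1],[0,0,133,0,0,0,-1],[0,0,133,0,0,0,-1],[0,0,133,0,0,0,-1],[0,0,133,0,0,0,-1]]' 20
python3 - <<'E'
from h import *
o=robot.get_obs();print(o['width']*88,o['grip_force'],o['contact_force'].round(1),o['ee_pos'].round(4))
E
```

```text
time_s: 4.75
ee_pos: [0.4075, -0.3842, 0.0908]
tcp_rot: [0.0, 0.918, -0.397, 0.001]
contact_force: [1.1, 0.5, 2.7]
width: 0.347
grip_force: 20.0
30.49956472514667 20.00020824591047 [1.1 0.5 2.7] [ 0.4075 -0.3842  0.0908]
```

```bash
python3 -m creep '[[0,0,-30,0,0,0,-1],[0,0,-70,0,0,0,-1],[0,0,-120,0,0,0,-1],[0,0,-165,0,0,0,-1],[0,0,-165,0,0,0,-1]]' 20
python3 -c "
from h import *
go((.43,.225),.25,np.deg2rad(-75)); print(robot.get_obs()['width']*88)"
```

```text
time_s: 5.25
ee_pos: [0.4085, -0.3851, 0.2633]
tcp_rot: [0.003, 0.918, -0.397, 0.006]
contact_force: [-0.1, 0.3, 0.2]
width: 0.344
grip_force: 20.0
shift [-429.8 -433.6    7.7] q6 1.57 tcp [ 0.4085 -0.3851  0.2633]
turn z -1.078 or 2.064 tilt 0.75
30.25584308030501
```

```bash
python3 -m creep '[[-430,-434,8,0,0,-1.078,-1],[-430,-434,8,0,0,-1.078,-1],[-430,-434,8,0,0,-1.078,-1],[-430,-434,8,0,0,-1.078,-1],[-430,-434,8,0,0,-1.078,-1],[-430,-434,8,0,0,-1.078,-1],[-430,-434,8,0,0,-1.078,-1],[-430,-434,8,0,0,-1.078,-1],[-430,-434,8,0,0,-1.078,-1],[-430,-434,8,0,0,-1.078,-1]]' 20
python3 -c "
from h import *
go((.43,.225),.25,np.deg2rad(-75)); print(robot.get_obs()['width']*88)"
```

```text
time_s: 6.25
ee_pos: [0.4243, 0.118, 0.2475]
tcp_rot: [0.0, 0.991, 0.131, 0.0]
contact_force: [1.6, -0.5, -0.5]
width: 0.348
grip_force: 20.0
shift [  33.2 -101.9   -2.5] q6 1.5 tcp [0.4243 0.118  0.2475]
turn z 0.0 or -3.142 tilt 0.0
30.58510147852308
```

```bash
python3 -m creep '[[33,-102,-2,0,0,0,-1],[33,-102,-2,0,0,0,-1],[33,-102,-2,0,0,0,-1],[33,-102,-2,0,0,0,-1],[33,-102,-2,0,0,0,-1]]' 20
cat > blk.py <<'E'
from h import *
from scipy.optimize import least_squares
C=wcam();save('wrist','w3.png'); d=robot.silhouettes('wrist','tube_block')[0]; M=d['mask'].astype(np.uint8); print(d['conf'],np.round(d['position']))
def model(p):
    c,s=np.cos(p[2]),np.sin(p[2]); m=np.zeros((420*4,560*4),np.uint8)
    pts=np.array([wproj(C,(p[0]+c*x-s*y,p[1]+s*x+c*y,z)) for x in(-.032,.032) for y in(-.095,.095) for z in(0,.054)])
    cv2.fillConvexPoly(m,cv2.convexHull((pts*4+2).astype(np.int32)),1); return cv2.resize(m*255,(560,420),interpolation=cv2.INTER_AREA)/255.
f=lambda p:np.abs(model(p)-M)[:260].sum()
from scipy.optimize import minimize
r=minimize(f,[.519,.295,0.],method='Nelder-Mead',options=dict(initial_simplex=[[.519,.295,0],[.509,.295,0],[.519,.285,0],[.519,.295,.08]],xatol=1e-4)); print(r.x.round(4),r.fun,M[:260].sum())
p=r.x
for y in(-.06,0,.06):
    q=p[:2]+[-np.sin(p[2])*y,np.cos(p[2])*y]; print(q.round(4),wproj(C,(*q,.054)).round())
go(p[:2]+[np.sin(p[2])*.06,-np.cos(p[2])*.06],.16)
E
python3 blk.py
```

```text
time_s: 6.75
ee_pos: [0.4304, 0.222, 0.2497]
tcp_rot: [0.0, 0.991, 0.13, -0.0]
contact_force: [0.3, -0.8, -0.5]
width: 0.349
grip_force: 20.0
0.98 [211.  61.]
[ 0.5206  0.3051 -0.0528] 459.9529411764706 15664
[0.5174 0.2452] [279.  84.]
[0.5206 0.3051] [215.  62.]
[0.5237 0.365 ] [149.  39.]
shift [90.  -0.6 90.1] q6 1.72 tcp [0.4306 0.2215 0.2501]
```

View pics/w3.png

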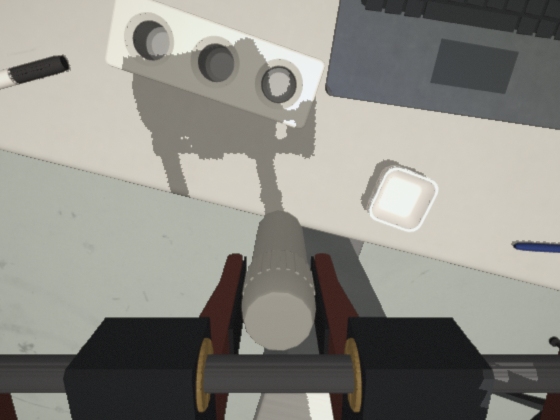

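The block shows three empty pockets, with mouths at (279,84), (216,62) and (149,40). The fit predicts these within 1 px. Next, park the tall tube in the right-hand pocket.

```bash
python3 -m creep '[[45,0,20,0,0,0,-1],[90,-1,60,0,0,0,-1],[90,-1,80,0,0,0,-1],[90,-1,90,0,0,0,-1],[90,-1,90,0,0,0,-1],[90,-1,110,0,0,0,-1],[90,-1,130,0,0,0,-1],[90,-1,150,0,0,0,-1],[90,-1,165,0,0,0,-1],[90,-1,170,0,0,0,-1]]' 20
python3 -c "
from h import *
go((.5174,.2452),.078); print(robot.get_obs()['contact_force'])"
```

```text
time_s: 7.85
ee_pos: [0.5167, 0.2469, 0.0802]
tcp_rot: [-0.0, 0.991, 0.13, 0.0]
contact_force: [-0.2, 0.5, -1.1]
width: 0.345
grip_force: 20.0
shift [0.3 1.8 2.2] q6 1.7 tcp [0.5167 0.2469 0.0802]
[-0.18168959  0.50384776 -1.07137125]
```

```bash
python3 -m creep '[[0,1,2,0,0,0,-1],[0,1,2,0,0,0,-1],[0,1,2,0,0,0,0.3],[0,1,2,0,0,0,0.3],[0,1,2,0,0,0,0.3],[0,1,-20,0,0,0,0.3],[0,1,-60,0,0,0,0.3],[0,1,-110,0,0,0,0.3],[0,1,-160,0,0,0,0.3],[0,1,-160,0,0,0,0.3]]' 20
python3 -c "
from h import *
p,a=slot(2);go(p,.24,a)"
```

```text
time_s: 8.85
ee_pos: [0.5194, 0.2472, 0.2499]
tcp_rot: [-0.002, 0.991, 0.131, 0.007]
contact_force: [-1.5, 0.2, -0.1]
width: 0.648
grip_force: 0.0
shift [-216.7  615.     5.6] q6 1.69 tcp [0.5194 0.2472 0.2499]
turn z 0.031 or -3.111 tilt 0.84
```

```bash
python3 -m creep '[[-217,615,6,0,0,0.03,0],[-217,615,6,0,0,0.03,0],[-217,615,6,0,0,0.03,0],[-217,615,6,0,0,0.03,0],[-217,615,6,0,0,0.03,0],[-217,615,6,0,0,0.03,0],[-217,615,6,0,0,0.03,0],[-217,615,6,0,0,0.03,0],[-217,615,6,0,0,0.03,0],[-217,615,6,0,0,0.03,0]]' 20
python3 -c "
from h import *
p,a=slot(2);go(p,.24,a)"
```

```text
time_s: 9.85
ee_pos: [0.4781, -0.2542, 0.2354]
tcp_rot: [0.0, 0.993, 0.116, 0.0]
contact_force: [1.0, 0.6, 1.2]
width: 0.499
grip_force: 0.0
shift [-42.7 142.7  -4.6] q6 0.79 tcp [ 0.4781 -0.2542  0.2354]
turn z 0.001 or -3.141 tilt 0.03
```

```bash
python3 -m creep '[[-43,143,-5,0,0,0,0],[-43,143,-5,0,0,0,0],[-43,143,-5,0,0,0,0],[-43,143,-5,0,0,0,0],[-43,143,-5,0,0,0,0],[-43,143,-5,0,0,0,0]]' 20
cat > chk.py <<'E'
from fit import *
import sys
i=int(sys.argv[1]); k=sys.argv[2]; z=float(sys.argv[3])
p,a=slot(i); go(p,z,a); C=wcam(); save('wrist',sys.argv[4]); D=det('wrist'); P=lambda X:wproj(C,X); c=cen(k,*p,.02,P)
for b in D[k]:
    if np.hypot(*(b-c))<40: print((b-c).round(1),c.round(0))
E
python3 chk.py 2 s .1045 w4.png
```

```text
time_s: 10.45
ee_pos: [0.47, -0.4003, 0.2406]
tcp_rot: [-0.0, 0.993, 0.116, 0.0]
contact_force: [-0.5, 0.4, -0.0]
width: 0.496
grip_force: 0.0
shift [ -1.2   2.4 136.1] q6 0.58 tcp [ 0.47   -0.4003  0.2406]
turn z 0.002 or -3.14 tilt 0.03
[ 0.2 -1. ] [282. 196.]
```

```bash
python3 -m creep '[[0,0,40,0,0,0,0],[0,0,80,0,0,0,0],[0,0,110,0,0,0,0],[0,0,130,0,0,0,0],[0,0,136,0,0,0,0],[0,0,136,0,0,0,0],[0,0,136,0,0,0,-1],[0,0,136,0,0,0,-1],[0,0,136,0,0,0,-1],[0,0,136,0,0,0,-1]]' 20
python3 - <<'E'
from h import *
o=robot.get_obs();print(o['width']*88,o['grip_force'],o['contact_force'].round(1)); go(slot(2)[0],.1045)
E
```

```text
time_s: 11.65
ee_pos: [0.47, -0.4017, 0.1057]
tcp_rot: [0.001, 0.993, 0.116, 0.001]
contact_force: [0.6, -0.2, 2.0]
width: 0.198
grip_force: 20.0
17.43106687359529 19.97790902853012 [ 0.6 -0.2  2. ]
shift [-0.9  1.   1.2] q6 0.58 tcp [ 0.47   -0.4017  0.1057]
```

```bash
python3 -m creep '[[0,0,-30,0,0,0,-1],[0,0,-70,0,0,0,-1],[0,0,-110,0,0,0,-1],[0,0,-140,0,0,0,-1],[0,0,-140,0,0,0,-1],[0,0,-140,0,0,0,-1]]' 20
python3 -c "
from h import *
p,a=slot(3);go(p,.245,a); print(robot.get_obs()['width']*88)"
```

```text
time_s: 12.25
ee_pos: [0.4698, -0.4015, 0.2449]
tcp_rot: [0.001, 0.993, 0.116, 0.0]
contact_force: [-0.2, 0.6, -0.8]
width: 0.199
grip_force: 20.0
shift [-57.  -31.3  -0.2] q6 0.58 tcp [ 0.4698 -0.4015  0.2449]
turn z 1.048 or -2.093 tilt 0.08
17.509204711484056
```

```bash
python3 -m creep '[[-57,-31,0,0,0,1.048,-1],[-57,-31,0,0,0,1.048,-1],[-57,-31,0,0,0,1.048,-1],[-57,-31,0,0,0,1.048,-1],[-57,-31,0,0,0,1.048,-1],[-57,-31,0,0,0,1.048,-1],[-57,-31,0,0,0,1.048,-1],[-57,-31,0,0,0,1.048,-1],[-57,-31,0,0,0,1.048,-1],[-57,-31,0,0,0,1.048,-1]]' 20
python3 - <<'E'
from h import *
p,a=slot(3);go(p,.1057,a); C=wcam(); save('wrist','w5.png'); print(wproj(C,(*p,.066)).round(),tool()[:3,3].round(4)); go(p,.1057,a)
E
```

```text
time_s: 13.25
ee_pos: [0.4069, -0.384, 0.2434]
tcp_rot: [-0.0, 0.918, -0.396, -0.001]
contact_force: [-0.1, 0.6, -0.1]
width: 0.197
grip_force: 20.0
shift [ 5.000e-01 -1.000e-01  1.377e+02] q6 1.57 tcp [ 0.4069 -0.384   0.2434]
turn z 0.003 or -3.138 tilt 0.09
[278. 184.] [ 0.4069 -0.384   0.2438]
shift [ 3.000e-01 -1.000e-01  1.381e+02] q6 1.57 tcp [ 0.4069 -0.384   0.2438]
turn z 0.003 or -3.139 tilt 0.06
```

View pics/w5.png

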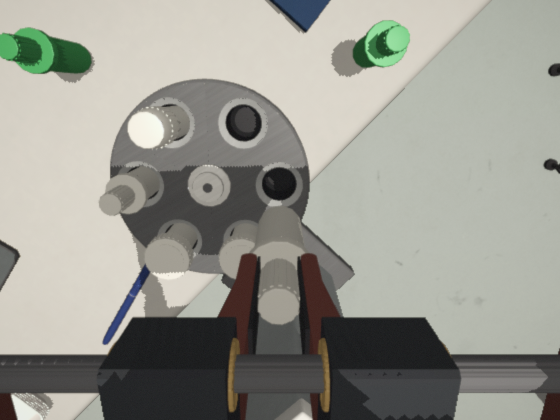

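The empty P3 pocket is at (279,184), as predicted, and the held stem tube is lined up at column 279. Insert it and release.

```bash
python3 -m creep '[[0,0,40,0,0,0,-1],[0,0,65,0,0,0,-1],[0,0,75,0,0,0,-1],[0,0,90,0,0,0,-1],[0,0,105,0,0,0,-1],[0,0,120,0,0,0,-1],[0,0,133,0,0,0,-1],[0,0,139,0,0,0,-1],[0,0,139,0,0,0,-1]]' 20
python3 - <<'E'
from h import *
o=robot.get_obs();print(o['width']*88,o['contact_force'].round(1)); go(slot(3)[0],.1057)
E
```

```text
time_s: 14.2
ee_pos: [0.4072, -0.3844, 0.1057]
tcp_rot: [0.0, 0.918, -0.397, 0.0]
contact_force: [0.7, -0.4, -0.4]
width: 0.203
grip_force: 20.0
17.885660189478436 [ 0.7 -0.4 -0.4]
shift [-0.2 -0.2 -0. ] q6 1.57 tcp [ 0.4072 -0.3844  0.1057]
```

```bash
python3 -m creep '[[0,0,0,0,0,0,0],[0,0,0,0,0,0,0],[0,0,0,0,0,0,0],[0,0,-20,0,0,0,0],[0,0,-60,0,0,0,0],[0,0,-105,0,0,0,0.3],[0,0,-140,0,0,0,0.4],[0,0,-140,0,0,0,0.4],[0,0,-140,0,0,0,0.4]]' 20
python3 -c "
from h import *
p,a=slot(4);go(p,.245,a)"
```

```text
time_s: 15.1
ee_pos: [0.4074, -0.3845, 0.2464]
tcp_rot: [0.0, 0.918, -0.397, 0.001]
contact_force: [0.2, -0.0, -0.7]
width: 0.7
grip_force: 0.0
shift [-56.7 -32.6   1.3] q6 1.57 tcp [ 0.4074 -0.3845  0.2464]
turn z 1.047 or -2.094 tilt 0.13
```

```bash
python3 -m creep '[[-57,-33,1,0,0,-1.2,0.4],[-57,-33,1,0,0,-1.2,0.4],[-57,-33,1,0,0,-1.2,0.4],[-57,-33,1,0,0,-1.2,0.4],[-57,-33,1,0,0,-1.2,0.4],[-57,-33,1,0,0,-1.2,0.4],[-57,-33,1,0,0,-1.2,0.4],[-57,-33,1,0,0,-1.2,0.4],[-57,-33,1,0,0,-1.2,0.4]]' 20
python3 -c "
from h import *
p,a=slot(4);go(p,.245,a)"
```

```text
time_s: 16.0
ee_pos: [0.3916, -0.3196, 0.2422]
tcp_rot: [-0.001, 0.982, 0.191, -0.001]
contact_force: [-0.8, 0.7, 0.7]
width: 0.701
grip_force: 0.0
shift [ 0.1  1.4 -2.8] q6 0.43 tcp [ 0.3916 -0.3196  0.2422]
turn z -0.893 or 2.249 tilt 0.2
```

```bash
python3 -m creep '[[0,0,0,0,0,-0.893,0.4],[0,0,0,0,0,-0.893,0.4],[0,0,0,0,0,-0.893,0.4],[0,0,0,0,0,-0.893,0.4],[0,0,0,0,0,-0.893,0.4],[0,0,0,0,0,-0.893,0.4],[0,0,0,0,0,-0.893,0.4],[0,0,0,0,0,-0.893,0.4],[0,0,0,0,0,-0.893,0.4]]' 20
python3 chk.py 4 f .0833 w6.png; python3 chk.py 3 s .0833 w6b.png
```

```text
time_s: 16.9
ee_pos: [0.3919, -0.32, 0.244]
tcp_rot: [-0.0, 0.804, 0.594, -0.0]
contact_force: [-0.5, 0.3, 0.3]
width: 0.697
grip_force: 0.0
shift [ -0.8   0.7 160.7] q6 -0.45 tcp [ 0.3919 -0.32    0.244 ]
turn z -0.005 or 3.136 tilt 0.05
shift [-56.9  33.1 161.1] q6 -0.46 tcp [ 0.392  -0.32    0.2444]
turn z -1.05 or 2.092 tilt 0.01
[-2.1 -2.4] [316. 255.]
```

View pics/w6.png

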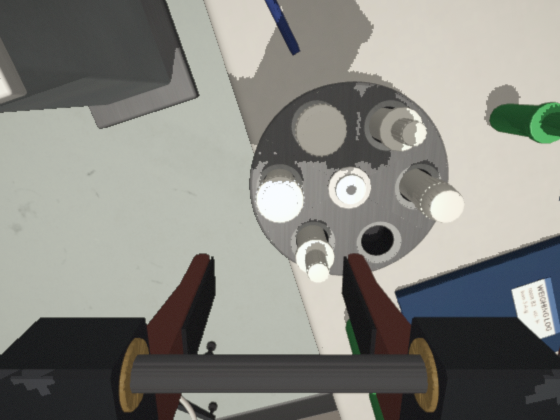

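The wrist view shows flat P4 at (280,200), centred. Stem P3 is home at (316,255), and P2 is empty at (377,240). Descend and grip the flat cap.

```bash
python3 -m creep '[[0,0,45,0,0,0,0.4],[0,0,90,0,0,0,0.4],[0,0,130,0,0,0,0.4],[0,0,152,0,0,0,0.4],[0,0,161,0,0,0,0.4],[0,0,161,0,0,0,0.4],[0,0,161,0,0,0,-1],[0,0,161,0,0,0,-1],[0,0,161,0,0,0,-1],[0,0,161,0,0,0,-1]]' 20
python3 - <<'E'
from h import *
o=robot.get_obs();print(o['width']*88,o['grip_force'],o['contact_force'].round(1)); go(slot(4)[0],.0833)
E
```

```text
time_s: 18.3
ee_pos: [0.3927, -0.3206, 0.0851]
tcp_rot: [0.001, 0.803, 0.596, 0.0]
contact_force: [-0.3, 0.6, 3.7]
width: 0.45
grip_force: 20.0
39.585859781290466 20.000486075878143 [-0.3  0.6  3.7]
shift [-0.3 -0.3  1.8] q6 -0.46 tcp [ 0.3927 -0.3206  0.0851]
```

```bash
python3 -m creep '[[0,0,-30,0,0,0,-1],[0,0,-70,0,0,0,-1],[0,0,-120,0,0,0,-1],[0,0,-158,0,0,0,-1],[0,0,-158,0,0,0,-1],[0,0,-158,0,0,0,-1]]' 20
python3 -c "
from h import *
p,a=slot(2);go(p,.24,a); print(robot.get_obs()['width']*88)"
```

```text
time_s: 18.9
ee_pos: [0.3923, -0.3203, 0.2425]
tcp_rot: [0.001, 0.803, 0.596, 0.0]
contact_force: [-0.8, 0.1, -1.6]
width: 0.449
grip_force: 20.0
shift [-56.7  97.6   2.8] q6 -0.46 tcp [ 0.3923 -0.3203  0.2425]
turn z 1.046 or -2.096 tilt 0.13
39.474059360383805
```

```bash
python3 -m creep '[[-57,98,0,0,0,1.046,-1],[-57,98,0,0,0,1.046,-1],[-57,98,0,0,0,1.046,-1],[-57,98,0,0,0,1.046,-1],[-57,98,0,0,0,1.046,-1],[-57,98,0,0,0,1.046,-1],[-57,98,0,0,0,1.046,-1],[-57,98,0,0,0,1.046,-1],[-57,98,0,0,0,1.046,-1],[-57,98,0,0,0,1.046,-1]]' 20
python3 - <<'E'
from h import *
p,a=slot(2);robot.get_image('wrist');go(p,.0851,a)
E
```

```text
time_s: 19.9
ee_pos: [0.4691, -0.4028, 0.2405]
tcp_rot: [-0.001, 0.993, 0.117, -0.001]
contact_force: [0.4, -0.2, -0.7]
width: 0.45
grip_force: 20.0
shift [  0.3   0.2 155.7] q6 0.57 tcp [ 0.4692 -0.4029  0.2408]
turn z 0.002 or -3.139 tilt 0.06
```

```bash
python3 -m creep '[[0,0,45,0,0,0,-1],[0,0,80,0,0,0,-1],[0,0,95,0,0,0,-1],[0,0,110,0,0,0,-1],[0,0,125,0,0,0,-1],[0,0,140,0,0,0,-1],[0,0,152,0,0,0,-1],[0,0,157,0,0,0,-1],[0,0,157,0,0,0,-1]]' 20
python3 - <<'E'
from h import *
o=robot.get_obs();print(o['width']*88,o['contact_force'].round(1)); go(slot(2)[0],.0851)
E
```

```text
time_s: 20.85
ee_pos: [0.4696, -0.4031, 0.0851]
tcp_rot: [0.0, 0.993, 0.115, 0.0]
contact_force: [0.3, -0.3, -0.8]
width: 0.45
grip_force: 20.0
39.60421006878052 [ 0.3 -0.3 -0.8]
shift [-0.2 -0.3  0. ] q6 0.58 tcp [ 0.4696 -0.4031  0.0851]
```

```bash
python3 -m creep '[[0,0,0,0,0,0,0.4],[0,0,0,0,0,0,0.4],[0,0,0,0,0,0,0.4],[0,0,-20,0,0,0,0.4],[0,0,-60,0,0,0,0.4],[0,0,-105,0,0,0,0.4],[0,0,-155,0,0,0,0.4],[0,0,-165,0,0,0,0.4],[0,0,-165,0,0,0,0.4]]' 20
python3 -c "
from h import *
go((.5174,.2452),.25,np.deg2rad(-75))"
```

```text
time_s: 21.75
ee_pos: [0.47, -0.4037, 0.2529]
tcp_rot: [0.002, 0.993, 0.115, 0.002]
contact_force: [0.1, 1.0, -0.5]
width: 0.7
grip_force: 0.0
shift [ 1.945e+02 -6.208e+02  4.000e-01] q6 0.58 tcp [ 0.47   -0.4037  0.2529]
turn z -0.031 or 3.111 tilt 0.35
```

```bash
python3 -m creep '[[194,-621,0,0,0,-0.031,0.4],[194,-621,0,0,0,-0.031,0.4],[194,-621,0,0,0,-0.031,0.4],[194,-621,0,0,0,-0.031,0.4],[194,-621,0,0,0,-0.031,0.4],[194,-621,0,0,0,-0.031,0.4],[194,-621,0,0,0,-0.031,0.4],[194,-621,0,0,0,-0.031,0.4],[194,-621,0,0,0,-0.031,0.4],[194,-621,0,0,0,-0.031,0.4]]' 20
python3 -c "
from h import *
go((.5174,.2452),.25,np.deg2rad(-75))"
```

```text
time_s: 22.75
ee_pos: [0.5044, 0.0977, 0.2467]
tcp_rot: [0.0, 0.991, 0.13, -0.002]
contact_force: [1.1, 0.2, 0.3]
width: 0.702
grip_force: 0.0
shift [  50.7 -139.1   -3.5] q6 1.43 tcp [0.5044 0.0977 0.2467]
turn z -0.0 or 3.142 tilt 0.21
```

```bash
python3 -m creep '[[51,-139,-2,0,0,0,0.4],[51,-139,-2,0,0,0,0.4],[51,-139,-2,0,0,0,0.4],[51,-139,-2,0,0,0,0.4],[51,-139,-2,0,0,0,0.4],[51,-139,-2,0,0,0,0.4],[51,-139,-2,0,0,0,0.4]]' 20
python3 - <<'E'
from fit import *
C=wcam(); save('wrist','w7.png'); D=det('wrist'); P=lambda X:wproj(C,X); c=cen('t',.5174,.2452,.008,P); print(c.round(),[(b-c).round(1) for b in D['t']])
go((.5174,.2452),.0773,np.deg2rad(-75))
E
```

```text
time_s: 23.45
ee_pos: [0.5186, 0.2418, 0.251]
tcp_rot: [0.0, 0.992, 0.13, -0.0]
contact_force: [0.3, -1.4, 0.7]
width: 0.702
grip_force: 0.0
[275. 190.] [array([-0.7, -0.8]), array([-247.4, -178. ])]
shift [ -0.7  -3.2 174.5] q6 1.69 tcp [0.5188 0.2423 0.2518]
turn z -0.001 or 3.14 tilt 0.03
```

View pics/w7.png

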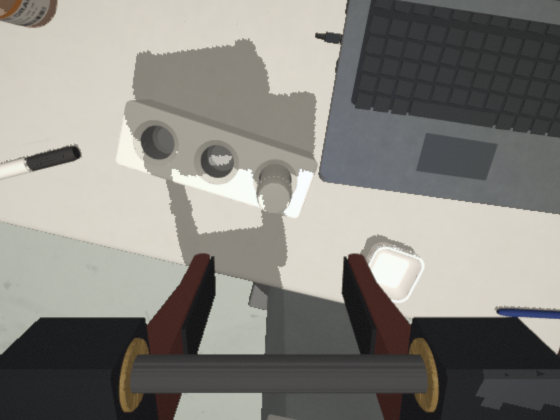

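The tall tube stands home in the block at (274,189), about 3 mm off the finger centre. I'll correct by y −3 mm and pick it up.

```bash
python3 -m creep '[[-1,-3,45,0,0,0,0.4],[-1,-3,90,0,0,0,0.4],[-1,-3,135,0,0,0,0.4],[-1,-3,162,0,0,0,0.4],[-1,-3,173,0,0,0,0.4],[-1,-3,173,0,0,0,0.4],[-1,-3,173,0,0,0,-1],[-1,-3,173,0,0,0,-1],[-1,-3,173,0,0,0,-1],[-1,-3,173,0,0,0,-1]]' 20
python3 - <<'E'
from h import *
o=robot.get_obs();print(o['width']*88,o['grip_force'],o['contact_force'].round(1)); go((.5174,.2452),.0773)
E
```

```text
time_s: 24.65
ee_pos: [0.5174, 0.2461, 0.0798]
tcp_rot: [-0.0, 0.991, 0.131, 0.001]
contact_force: [-0.2, -0.3, 0.0]
width: 0.372
grip_force: 0.0
32.74058270838502 0.0 [-0.2 -0.3  0. ]
shift [-0.2  0.8  2.5] q6 1.69 tcp [0.5174 0.2461 0.0798]
```

Not fully closed yet, so close more and lift.

```bash
python3 -m creep '[[0,0,0,0,0,0,-1],[0,0,0,0,0,0,-1],[0,0,0,0,0,0,-1],[0,0,-30,0,0,0,-1],[0,0,-70,0,0,0,-1],[0,0,-120,0,0,0,-1],[0,0,-170,0,0,0,-1],[0,0,-170,0,0,0,-1],[0,0,-170,0,0,0,-1]]' 20
python3 - <<'E'
from h import *
o=robot.get_obs();print(o['width']*88,o['grip_force']); p,a=slot(4); go(p,.25,a)
E
```

```text
time_s: 25.55
ee_pos: [0.5172, 0.246, 0.2494]
tcp_rot: [-0.0, 0.991, 0.131, 0.001]
contact_force: [-0.3, -0.6, -1.4]
width: 0.348
grip_force: 20.0
30.60623280432673 19.999831080785953
shift [-267.4  515.2   -1.4] q6 1.69 tcp [0.5172 0.246  0.2494]
turn z -1.016 or 2.125 tilt 0.12
```

```bash
python3 -m creep '[[-267,515,-1,0,0,-1.016,-1],[-267,515,-1,0,0,-1.016,-1],[-267,515,-1,0,0,-1.016,-1],[-267,515,-1,0,0,-1.016,-1],[-267,515,-1,0,0,-1.016,-1],[-267,515,-1,0,0,-1.016,-1],[-267,515,-1,0,0,-1.016,-1],[-267,515,-1,0,0,-1.016,-1],[-267,515,-1,0,0,-1.016,-1],[-267,515,-1,0,0,-1.016,-1]]' 20
python3 - <<'E'
from h import *
p,a=slot(4); go(p,.25,a)
E
```

```text
time_s: 26.55
ee_pos: [0.416, -0.2097, 0.2462]
tcp_rot: [-0.002, 0.803, 0.596, -0.001]
contact_force: [0.9, 0.6, -1.2]
width: 0.344
grip_force: 20.0
shift [-113.3    9.3   -4. ] q6 -0.25 tcp [ 0.416  -0.2097  0.2462]
turn z 0.0 or -3.141 tilt 0.27
```

```bash
python3 -m creep '[[-113,9,-2,0,0,0,-1],[-113,9,-2,0,0,0,-1],[-113,9,-2,0,0,0,-1],[-113,9,-2,0,0,0,-1],[-113,9,-2,0,0,0,-1],[-113,9,-2,0,0,0,-1],[-113,9,-2,0,0,0,-1]]' 20
python3 - <<'E'
from h import *
p,a=slot(4); C=wcam();save('wrist','w8.png'); go(p,.0916,a); print(wproj(C,(*p,.066)).round())
E
```

```text
time_s: 27.25
ee_pos: [0.3941, -0.3177, 0.2515]
tcp_rot: [0.0, 0.802, 0.597, 0.0]
contact_force: [-0.1, -0.7, -0.9]
width: 0.342
grip_force: 20.0
shift [ -3.4  -1.  160. ] q6 -0.46 tcp [ 0.3941 -0.3178  0.2516]
turn z 0.002 or -3.14 tilt 0.03
[278. 188.]
```

View pics/w8.png

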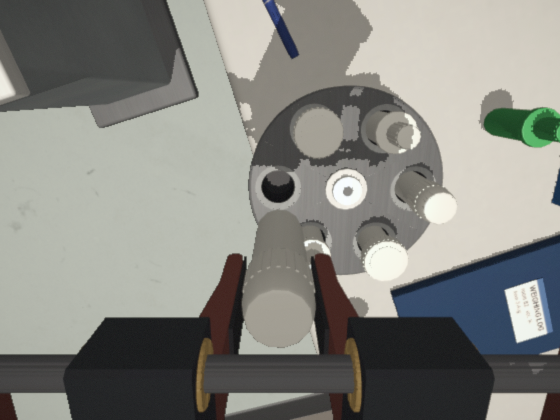

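The last empty pocket P4 is at (278,186), as predicted. The opposite pairs are now stem (390,130) with P3, and flat (318,130) with flat (385,255). Correct by x −3 and y −1 mm, then insert.

```bash
python3 -m creep '[[-3,-1,45,0,0,0,-1],[-3,-1,75,0,0,0,-1],[-3,-1,90,0,0,0,-1],[-3,-1,98,0,0,0,-1],[-3,-1,110,0,0,0,-1],[-3,-1,125,0,0,0,-1],[-3,-1,140,0,0,0,-1],[-3,-1,153,0,0,0,-1],[-3,-1,160,0,0,0,-1],[-3,-1,160,0,0,0,-1]]' 20
python3 - <<'E'
from h import *
o=robot.get_obs();print(o['width']*88,o['contact_force'].round(1)); go(slot(4)[0],.0916)
E
```

```text
time_s: 28.3
ee_pos: [0.3918, -0.3219, 0.0914]
tcp_rot: [0.0, 0.803, 0.596, 0.0]
contact_force: [0.7, -0.2, -1.1]
width: 0.346
grip_force: 20.0
30.45462306243508 [ 0.7 -0.2 -1.1]
shift [ 1.2  0.1 -0.2] q6 -0.46 tcp [ 0.3918 -0.3219  0.0914]
```

```bash
python3 -m creep '[[0,0,0,0,0,0,0.4],[0,0,0,0,0,0,0.4],[0,0,0,0,0,0,0.4],[0,0,-20,0,0,0,0.4],[0,0,-60,0,0,0,0.4],[0,0,-105,0,0,0,0.4],[0,0,-155,0,0,0,0.4],[0,0,-200,0,0,0,0.4],[0,0,-200,0,0,0,0.4],[0,0,-200,0,0,0,0.4]]' 20
python3 - <<'E'
from fit import *
C=wcam(); im=save('wrist','w9.png'); cv2.imwrite('pics/w9c.png',cv2.resize(im[60:300,200:480,::-1],None,fx=2,fy=2)); D=det('wrist'); P=lambda X:wproj(C,X)
for i,k in enumerate('stfstf'):
    c=cen(k,*slot(i)[0],.02,P); print(i,k,c.round(),[(b-c).round(1) for b in D[k] if np.hypot(*(b-c))<30])
E
```

```text
time_s: 29.3
ee_pos: [0.392, -0.3221, 0.2926]
tcp_rot: [0.001, 0.803, 0.596, 0.0]
contact_force: [-0.7, 0.0, -0.7]
width: 0.702
grip_force: 0.0
0 s [382. 121.] [array([-2.2, -0.4])]
1 t [411. 180.] [array([-1.1,  0.3])]
2 f [374. 234.] [array([-1.7, -1.5])]
3 s [310. 233.] [array([-1.8, -2.2])]
4 t [278. 181.] [array([-1.3, -1. ])]
5 f [314. 122.] [array([-0.7,  0.1])]
```

View pics/w9c.png

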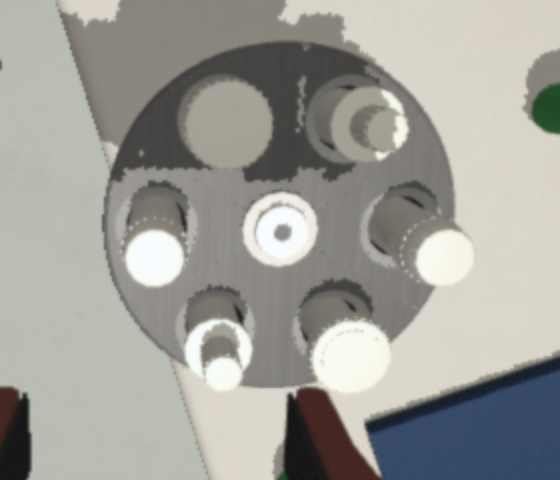

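The crop shows flat (228,123) facing flat (350,355), stem (370,125) facing stem (220,350), and tall (155,235) facing tall (425,240). All six match the fully-home model within about 3 px.

```bash
python3 -c "
from h import *
print(robot.hand_in())"
```

```text
the job is handed in; nothing more can be done
None
```

The job is handed in: each of the six tubes stands across the rotor from its twin, all fully home by the last camera check, and the arm finished at 29.3 s of the 109 s allowed.

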